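# Snap the rotor onto the bench centrifuge and tug-test it

## Task

Fit the round eight-hole rotor on the small centrifuge: set it over the drive shaft with its cross slots on the drive pin and press it gently down until it snaps fully home. Then, before letting go, give it a steady test tug straight up with about 10 N (never over 15 N, which would strain the catches) to confirm that the catches hold it. Leave it seated and released, with the oblong rotor and everything else where they are.

Things in the scene. Friction and masses are not known exactly. Their poses are not given: they have to be found in the camera images.
- rotor_grip (a point): Where the round rotor's black grip bar is held, on the rotor's axis, 58 mm above its sole. The bar is 44 mm long along x, 14 mm thick along y and reaches from 32 to 70 mm above the sole; z is the axis, up. The rotor (loose, about 0.2 kg) is a plain aluminium cone 92 mm across at its foot and 32 mm high to its flat top, with eight round tube holes; the bar stands on its top.
- rotor_sole (a point): Centre of the round rotor's flat sole; axes as rotor_grip. In the sole is a bore, 24 mm wide at its flared mouth, 18.4 mm at a ridge 6 mm up, 29 mm deep. A cross of slots 7 mm wide, 16 mm deep, runs along x and along y (parallel and square to the grip bar) as far as 22 mm from the axis; it fits the drive pin in any of four ways.
- drive_pin (a point): Middle of the steel cross pin in the centrifuge's upright drive shaft, 13 mm above the seat, about 71 mm above the counter. The pin runs along this point's x, 4 mm thick, 38 mm long; z is the shaft's axis, up. The shaft is 15.6 mm thick, tapers to 8 mm in its top 8 mm and ends 14 mm above this point. It is held stiffly against turning and may stand at any angle.
- spindle_seat (a point): Centre of the seat flange (48 mm wide) at the foot of the shaft, about 58 mm above the counter; axes as drive_pin. Home, the sole lies on it. Shaft and seat give a little along z on rubber mounts. Four spring balls 10 to 14 mm up the shaft snap over the bore's ridge: about 7 to 14 N to press past them (they then draw it down), and a pull of 19 N or more draws it off. Home, it has 0.3 to 5 mm of free play.
- centrifuge: Fixed white centrifuge, housing 176 x 160 mm, 50 mm high, with a low round chamber wall about the shaft (116 mm wide inside, top 68 mm above the counter). Origin on the shaft's axis at counter height; x points to its back, where the clear lid (126 mm wide, 40 mm deep) stands open and leans back from a hinge 72 mm behind the axis, to 185 mm high.
- strip_grip (a point): The same point on the other rotor, which is not wanted and must stay where it is: an oblong aluminium plate 108 x 62 mm with two rows of eight small holes, the same grip bar (along x) and height.
- timer: White digital timer, 62 x 62 x 18 mm, flat on the counter, origin at the underside; leave it.
- tube: Capped sample tube lying down, 89 mm long, 16 mm thick, origin under its middle; leave it.
- bottle: Small white control bottle, 42 mm wide and 62 mm high, origin at the underside; leave it.
- dish: Clear petri dish, 58 mm wide and 12 mm high, origin at the underside; leave it.
- wash_bottle: Fixed tall wash bottle at the back left of the counter, 68 mm wide, 195 mm high, origin at the underside; keep clear of it.

How it is judged:
On the way, in this order (a step that is already met when the one before it is completed fails the run):
1. the rotor is pressed home: sole within 1.5 mm of the seat, on the axis within 3 mm, and not hanging by the hand (the shaft is not drawn up on its mounts) (z of rotor_grip in the frame of spindle_seat below 0.0595 m and horizontal distance between rotor_grip and spindle_seat below 0.003 m and z of spindle_seat in the frame of centrifuge below 0.0580625 m), for 0.1 s.
2. the seated rotor is tugged upward with at least 7 N for 0.3 s (its catches draw the shaft up 0.44 mm on the 16 N/mm rubber mounts) and stays on (z of spindle_seat in the frame of centrifuge above 0.0584375 m and z of rotor_grip in the frame of spindle_seat below 0.0655 m), for 0.3 s.
At the end, for the whole second after the job is handed in: The round rotor stands fully home on the shaft (sole within 1.5 mm of the seat, within 3 mm of its axis, upright within 0.06 rad), released and at rest, after a tug of 7 to 15 N that it withstood (z of rotor_grip in the frame of spindle_seat below 0.0595 m and horizontal distance between rotor_grip and spindle_seat below 0.003 m and contact force between the fingers and rotor below 0.1 N and linear speed of rotor below 0.02 m/s and angle between rotor_grip's own z axis and vertical below 0.06 rad); the robot touches nothing.
It fails at once if the rotor is tugged with more than 15 N (shaft drawn up 0.94 mm) (z of spindle_seat in the frame of centrifuge above 0.0589375 m).
It fails at once if the rotor is pressed down with more than 40 N (shaft pushed down 2.5 mm) (z of spindle_seat in the frame of centrifuge below 0.0555 m).
It fails at once if a bystander (oblong rotor, timer, tube, bottle, dish) is moved more than 30 mm (distance of any of strip_grip, timer, tube, bottle, dish from where it was at the start of the episode above 0.03 m).
It also fails if it takes over 58 s, if anything falls off the work surface, if the arm or the gripper's body presses on something with over 40 N, if the wrist force passes 120 N, or if a joint passes its speed limit or range.

## Robot

A 7-joint arm with a two-finger parallel gripper is mounted at the origin on the work surface; the furniture and walls round the work are solid. World frame = base frame: x ahead of the robot, y to its left, z up, the work surface at z = 0. Lengths are in m, angles in rad, forces in N, time in s.
With the tool pointing down it reaches from about 0.4 to 0.875 m from the base axis. Payload 19.3 kg.
Tool frame: the origin (TCP) lies midway between the tips of the shut fingers; the grasp point (between the pads) lies 19 mm behind it; z points along the fingers, y is the line along which they close (so a half turn about z gives the same grasp; the last joint's range is limited). The gripper opens to 85 mm and grips with 20 to 120 N. Pads are 22 mm wide; open, the fingers measure 114 mm over their backs; the gripper's body (76 mm by 85 mm) begins 54 mm behind the grasp point. The pads swing forward as they close: fully open they stand 13 mm farther back than shut.
Start: joints at [1.051, 0.521, -0.036, 1.599, 0.021, 1.021, -0.113], TCP at [0.272, -0.563, 0.231] pointing down, gripper open.
Joint ranges: [-2.91, 2.91], [-0.3, 2.13], [-1.5, 1.42], [0.17, 2.43], [-1.26, 4.41], [0.16, 1.93], [-2.52, 2.52]. Speed limits (rad/s): [1.89, 1.89, 2.39, 2.39, 3.01, 3.01, 3.01].

## Interface

Orientations are given as [roll, pitch, yaw] about the fixed x, y, z axes, in that order (R = Rz(yaw) Ry(pitch) Rx(roll)).
In Python, from plant import r, claw, optics, ticket gives the robot as it stands. The module is installed in compiled form; this text tells all that it offers. Calls block until the motion is done:
- r.goto(position, orientation): joint-space move of the TCP to a pose.
- r.move_straight(position, rot=None, v=0.15, max_force=None): straight line of the TCP; rot=None keeps the orientation; v is the mean speed in m/s. With max_force (N) it stops when the force on the tool has changed by that much, and returns True; else False.
- r.set_joints(angles): joint-space move.
- claw.grip(opening): opening from 0.0 (shut) to 1.0 (fully open); the grip force is fixed at half the most; returns when the fingers have stopped.
- r.pause(seconds).
- r.solve_ik(position, orientation): joint angles nearest the present ones, or None.
- r.sense(): the state.
- optics.get_image(name): name is "scene" or "top" or "wrist"; returns the picture (400x640x3 uint8, red, green, blue); there is no depth.
- optics.camera_params(name): a dict with "fx", "fy", "cx", "cy" (pixels), "rvec" (rotation vector, rad) and "tvec" (3), from world to camera coordinates, as OpenCV has them. Camera axes: x right, y down, z forward; pixel columns grow to the right and rows downward; lengths in m; the calibration is good to about 2 mm. A picture is of the moment at which its call begins: read the wrist's pose just before it. camera_params takes no time and is no camera call; for the wrist camera it gives the pose at the moment of the call.
A pose or a line that the arm cannot do raises r.PlanningError and nothing moves.
- ticket.close_job(): hands the job in; it is judged then, once.
The state is a dict: "clock": time; "joint_pos": joint angles; "dq": joint speeds; "joint_torque": joint torques, N m; "tcp_pos": TCP position; "orientation": TCP orientation; "force": force on the tool from outside, world axes, zero at the start; "torque": the same for the moment, N m; "gripper_width": opening from 0.0 (shut) to 1.0 (fully open); "gripper_force": force on a finger pad.
Only numpy, scipy, OpenCV 4.12 (cv2) and the standard library are available. Lean on these libraries where they do the work, as an engineer would, in place of code of your own. Each camera call takes 0.05 s, during which the arm holds its last target. There are 200 camera calls.

## Working session

There is one attempt and no reset: what is moved stays moved. The work goes in short steps, each a Python script; the robot and the scene stay as the last script left them, time stands still between calls to the robot, and variables do not carry over. Pictures are saved under pics/ and viewed, at most 10 in all, crops included, and the job is handed in when it is done.

```bash
mkdir -p pics; cat > h.py <<'E'
import cv2, numpy as np
from plant import r, claw, optics, ticket
def snap(name,fn):
    p=optics.camera_params(name); im=optics.get_image(name); cv2.imwrite('pics/'+fn,im[:,:,::-1]); return im,p
def ray(p,u,v):
    R=cv2.Rodrigues(np.array(p['rvec'],float))[0]; t=np.array(p['tvec'],float).ravel()
    return -R.T@t, R.T@np.array([(u-p['cx'])/p['fx'],(v-p['cy'])/p['fy'],1.])
def onz(p,u,v,z):
    c,d=ray(p,u,v); return c+d*(z-c[2])/d[2]
def proj(p,X):
    K=np.array([[p['fx'],0,p['cx']],[0,p['fy'],p['cy']],[0,0,1.]])
    return cv2.projectPoints(np.array(X,float).reshape(-1,3),np.array(p['rvec'],float),np.array(p['tvec'],float),K,None)[0].reshape(-1,2)
E
python3 - <<'E'
from h import *
for n in('top','scene'):
    im,p=snap(n,n+'.png'); print(n,p)
s=r.sense(); print(s['clock'],s['tcp_pos'],s['orientation'],s['force'])
E
```

```text
top {'fx': 393.0037595243831, 'fy': 393.0037595243831, 'cx': 314.57646092956065, 'cy': 200.51373798883895, 'rvec': array([ 2.14497526, -2.10342391,  0.17233232]), 'tvec': array([0.01898151, 0.48545492, 1.17735556])}
scene {'fx': 518.7623775647818, 'fy': 518.7623775647818, 'cx': 321.75686379292347, 'cy': 195.68527285797347, 'rvec': array([ 1.90609576, -0.75990503,  0.47955687]), 'tvec': array([-0.33587839,  0.21949702,  1.51303542])}
0.1 [ 0.27157435 -0.56258271  0.23076438] [-3.14056127e+00  7.88701543e-05  4.49735146e-01] [ 0.36208748 -0.81867949  0.35500265]
```

View pics/top.png

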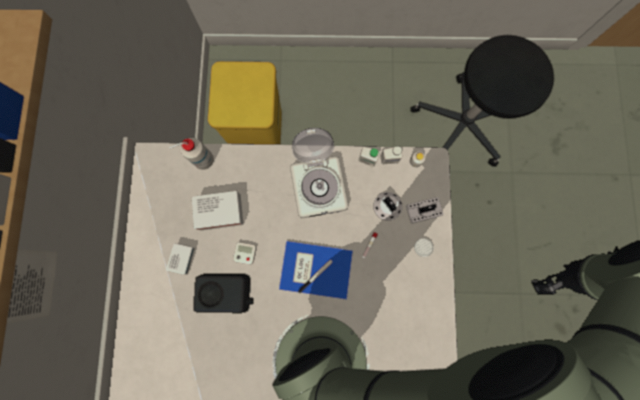

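View pics/scene.png

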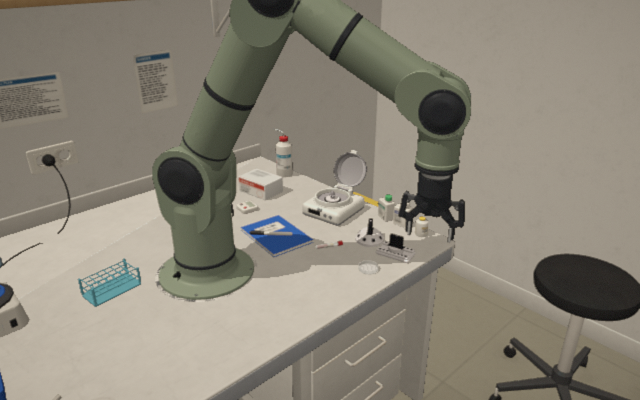

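The top view shows the round rotor at about (388,205), the oblong one at (425,209), and the centrifuge shaft at about (319,187) with its lid behind. Next I'll locate these and take wrist views.

```bash
python3 - <<'E'
from h import *
p=optics.camera_params('top')
rot=onz(p,388,205,.03); sh=onz(p,319,186,.07); st=onz(p,425,209,.03)
print(rot,sh,st, onz(p,313,140,.15), onz(p,195,150,.1))
pw=optics.camera_params('wrist'); print('cam off', ray(pw,320,200), r.sense()['tcp_pos'])
r.goto([rot[0]-.05,rot[1],.28],[np.pi,0,0]); im,p=snap('wrist','w1.png'); print(p,r.sense()['tcp_pos'],r.sense()['clock'])
r.goto([sh[0]-.05,sh[1],.30],[np.pi,0,0]); im,p=snap('wrist','w2.png'); print(p,r.sense()['tcp_pos'],r.sense()['clock'])
E
```

```text
[ 0.47724961 -0.20098798  0.03      ] [0.52540283 0.01549196 0.07      ] [ 0.4667686  -0.31584771  0.03      ] [0.6445067  0.03514652 0.15      ] [0.62379044 0.39372714 0.1       ]
cam off (array([ 0.33903632, -0.53018576,  0.37292347]), array([-0.26504931, -0.13717847, -0.95446894])) [ 0.27157435 -0.56258271  0.23076438]
{'fx': 279.13053228471273, 'fy': 279.13053228471273, 'cx': 317.6244801755043, 'cy': 199.23040565624927, 'rvec': array([-2.05950804,  2.06012845,  0.31095528]), 'tvec': array([-0.20223264,  0.35496343,  0.55150531])} [ 0.4270695  -0.20185803  0.27985194] 1.625
{'fx': 279.13053228471273, 'fy': 279.13053228471273, 'cx': 317.6244801755043, 'cy': 199.23040565624927, 'rvec': array([-2.05885991,  2.06038987,  0.31096101]), 'tvec': array([0.01406009, 0.39504046, 0.58493246])} [0.47538209 0.01404961 0.29980197] 2.5667
```

View pics/w1.png

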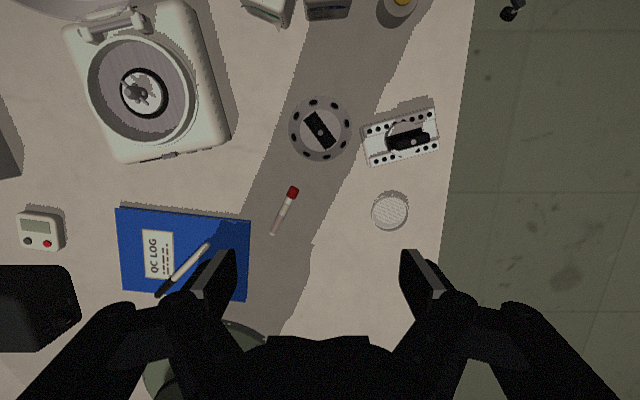

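View pics/w2.png

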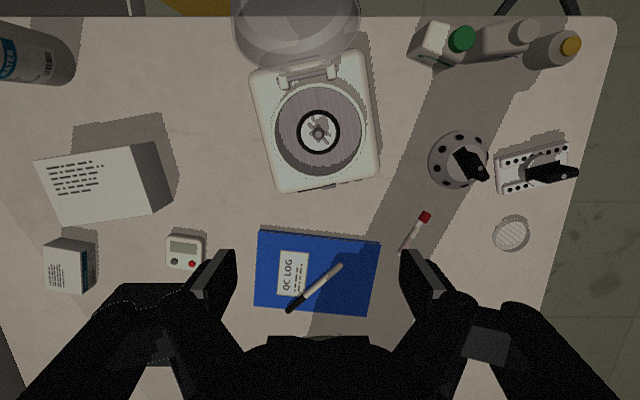

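w1 shows the round rotor at (320,130), with its bar running diagonally from about (305,112) to (335,150). w2 shows the shaft at about (319,131), rotated slightly, with the lid behind it. Closer views next.

```bash
python3 - <<'E'
from h import *
import json
out={}
sh=onz(optics.camera_params('wrist'),319,131,.08)
print(sh)
r.goto([sh[0]-.085,sh[1],.17],[np.pi,0,0]); im,p=snap('wrist','w3.png'); out['w3']={k:np.array(v).tolist() for k,v in p.items()}; print(ray(p,320,200)[0],proj(p,sh))
u,v=proj(p,sh)[0].astype(int)
a=im[max(0,v-65):v+65,u-65:u+65,::-1]; print(u-65,max(0,v-65)); a=cv2.resize(a,None,fx=4.5,fy=4.5,interpolation=cv2.INTER_CUBIC)
cv2.imwrite('pics/c3.png',a)
rt=np.array([.478,-.201,.05])
r.goto([sh[0]-.085,sh[1],.22],[np.pi,0,0])
r.goto([rt[0]-.085,rt[1],.19],[np.pi,0,0]); im,p=snap('wrist','w4.png'); out['w4']={k:np.array(v).tolist() for k,v in p.items()}
u,v=proj(p,rt)[0].astype(int)
a=im[max(0,v-65):v+65,u-65:u+65,::-1]; print(u-65,max(0,v-65)); a=cv2.resize(a,None,fx=4.5,fy=4.5,interpolation=cv2.INTER_CUBIC)
cv2.imwrite('pics/c4.png',a)
json.dump(out,open('p.json','w')); print(r.sense()['clock'])
E
```

```text
[0.52841928 0.01162956 0.08      ]
[0.51914311 0.01063474 0.31304642] [[316.27296825 100.84617222]]
251 35
252 37
4.4667
```

View pics/c3.png

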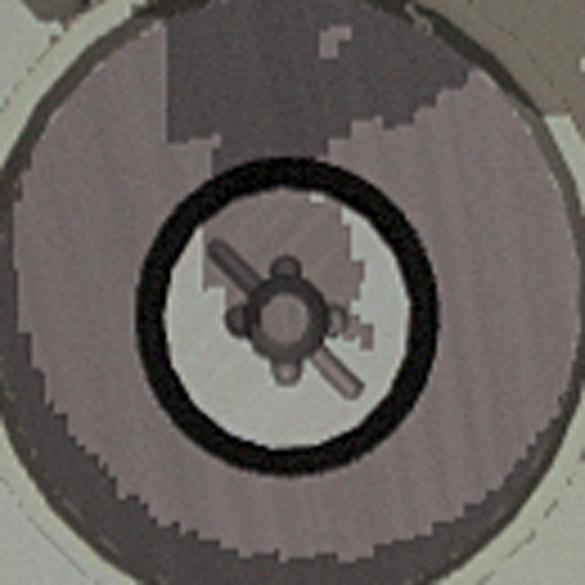

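View pics/c4.png

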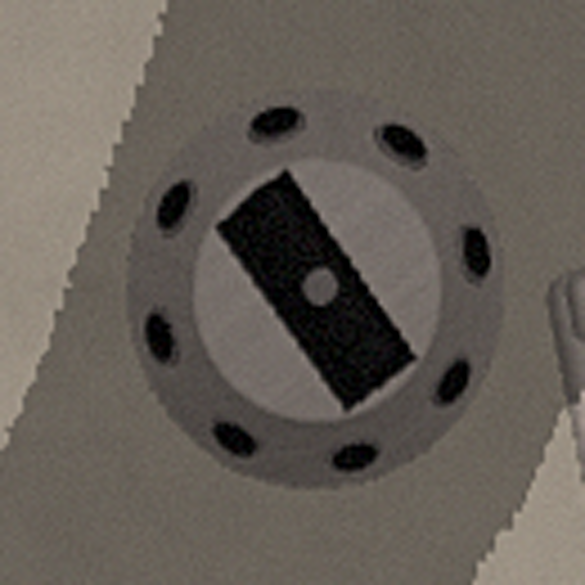

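c3 shows the pin ends at crop (215,245) and (355,392), with the shaft top at (288,320). c4 shows the bar corners at crop (287,170), (415,357), (347,410) and (217,226), centred at (320,286). I'll convert these to positions, then grip and lift the rotor.

```bash
python3 - <<'E'
from h import *
import json
P=json.load(open('p.json'))
def w(k,off,c,z): return onz(P[k],off[0]+(c[0]+.5)/4.5-.5,off[1]+(c[1]+.5)/4.5-.5,z)
o3,o4=(251,35),(252,37)
e1,e2=[w('w3',o3,c,.071) for c in((215,245),(355,392))]; top=w('w3',o3,(288,320),.085); fl=w('w3',o3,(287,317),.058)
C=[w('w4',o4,c,.07) for c in((287,170),(415,357),(347,410),(217,226),(320,286))]
print('pin',(e1+e2)/2,np.linalg.norm(e1-e2),'top',top,'flange',fl)
d=e1-e2; py=np.arctan2(d[1],d[0])
d=C[0]-C[1]+C[3]-C[2]; by=np.arctan2(d[1],d[0])
bc=(sum(C[:4])/4+C[4])/2
print('bar',sum(C[:4])/4,C[4],np.linalg.norm(d)/2,np.linalg.norm(C[0]-C[3]),'yaws',np.degrees([py,by]))
pc=((e1+e2)/2+top)/2
json.dump(dict(py=py,by=by,pc=pc.tolist(),bc=bc.tolist()),open('m.json','w'))
print(r.solve_ik([bc[0],bc[1],.04],[np.pi,0,by]))
claw.grip(.6)
r.goto([bc[0],bc[1],.15],[np.pi,0,by])
print(r.move_straight([bc[0],bc[1],.041],v=.1,max_force=15))
f0=r.sense()['force']
claw.grip(0.); s=r.sense(); print(s['gripper_width'],s['gripper_force'],f0,s['force'],s['tcp_pos'])
r.move_straight([bc[0],bc[1],.17],v=.12)
r.pause(.2); s=r.sense(); print(s['gripper_width'],s['force'],s['torque'],s['tcp_pos'],s['clock'])
json.dump(dict(py=py,by=by,pc=pc.tolist(),bc=bc.tolist(),f0=list(map(float,f0))),open('m.json','w'))
snap('wrist','w5.png'); 
E
```

```text
pin [0.52504507 0.01338197 0.071     ] 0.03603431917033093 top [0.52465488 0.01290391 0.085     ] flange [0.52585525 0.01336286 0.058     ]
bar [ 0.47781138 -0.20476166  0.07      ] [ 0.47908037 -0.20522291  0.07      ] 0.04296143358443387 0.01689396554907804 yaws [44.97048513 36.59000693]
[ 0.42221431  0.65590907 -0.17758444  1.99902311  0.22456794  0.50500044
 -0.8485582 ]
False
0.15140140673412514 58.52352797985077 [-0.8564563  -0.37046517  0.38788611] [-1.12130143  0.8559419   6.28088316] [ 0.4786187  -0.20511812  0.04135065]
0.15342574844239384 [ 0.24790351 -0.03556009 -1.46614255] [-0.02957524  0.0258413  -0.00881132] [ 0.47827952 -0.20489579  0.16952853] 8.55
```

View pics/w5.png

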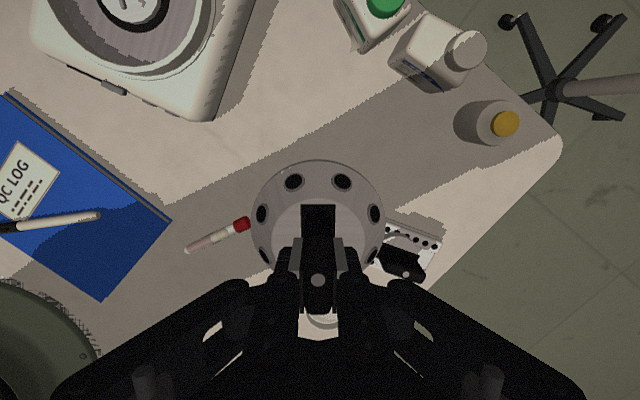

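The rotor is held squarely, with the bar dot at (318,281) between the pads. I'll use the dot to correct the offset, then move over the shaft and descend under force watch.

```bash
python3 - <<'E'
from h import *
import json
m=json.load(open('m.json')); pc=np.array(m['pc']); s=r.sense(); t=np.array(s['tcp_pos']); p=optics.camera_params('wrist')
dot=onz(p,318,281,t[2]+.029); by,py=m['by'],m['py']
d=dot[:2]-t[:2]; rot=lambda a:np.array([[np.cos(a),-np.sin(a)],[np.sin(a),np.cos(a)]])
dl=rot(-by)@d; print('local offset',dl)
dl[1]=0  # pads centre the bar
if abs(dl[0])>.004: dl[0]=0
xy=pc[:2]-rot(py)@dl; m['xy']=xy.tolist(); print(xy)
r.goto([*xy,.185],[np.pi,0,py]); r.move_straight([*xy,.135],v=.08); r.pause(.3)
s=r.sense(); base=s['force']; m['base']=list(map(float,base)); print(base,s['tcp_pos'],s['clock'])
json.dump(m,open('m.json','w'))
snap('wrist','w6.png'); snap('scene','s6.png')
for z in np.arange(.131,.1155,-.003):
    hit=r.move_straight([*xy,z],v=.03,max_force=5); s=r.sense(); print(hit,np.round(s['tcp_pos'],4),np.round(s['force']-base,1),round(s['clock'],2))
    if hit: break
E
```

```text
local offset [-0.0001154  -0.00013423]
[0.52493162 0.0132245 ]
[ 0.43319528  0.17418207 -1.94533524] [0.52509262 0.01319193 0.13530547] 10.5667
False [0.5248 0.0132 0.1307] [-0.1 -0.1 -0.7] 10.95
False [0.5248 0.0132 0.1278] [-0.3 -0.3  0.6] 11.2
False [0.5248 0.0132 0.1248] [ 0.2  0.2 -0.3] 11.45
False [0.5248 0.0132 0.1218] [-0.9  0.2 -0.2] 11.7
False [0.5248 0.0132 0.1188] [-0.8 -0.5  0.6] 11.95
False [0.5248 0.0132 0.1158] [-0.1 -0.6  0.2] 12.2
```

View pics/w6.png

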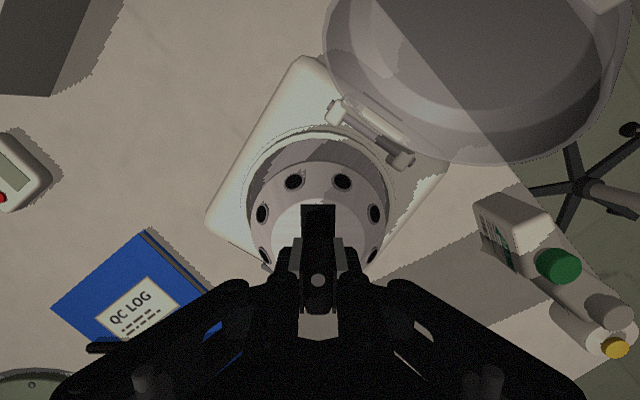

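The rotor is over the shaft and inside the chamber, with no side force. Pressing on in 1 mm steps.

```bash
python3 - <<'E'
from h import *
import json
m=json.load(open('m.json')); xy=m['xy']; base=np.array(m['base'])
for z in np.arange(.1148,.0965,-.001):
    hit=r.move_straight([*xy,z],v=.02,max_force=20); r.pause(.05)
    s=r.sense(); f=s['force']-base; print(hit,np.round(s['tcp_pos'],4),np.round(f,1),np.round(s['torque'],2),round(s['clock'],2))
    if hit or f[2]>17 or (s['tcp_pos'][2]<.1025 and f[2]>9) or np.hypot(*f[:2])>12: break
E
```

```text
False [0.5249 0.0132 0.1148] [-0.3  0.3  0.6] [ 0.03 -0.04  0.08] 12.5
False [0.5249 0.0132 0.1138] [-0.5 -0.1  0.1] [-0.02 -0.05  0.04] 12.8
False [0.5249 0.0133 0.1128] [-0.4  0.  -0.4] [ 0.01 -0.01 -0.03] 13.1
False [0.5249 0.0132 0.1118] [-0.7 -0.8 -0.3] [-0.03  0.    0.03] 13.4
False [0.5249 0.0133 0.1108] [-1.  -0.6  0.7] [-0.03 -0.01 -0.03] 13.7
False [0.5249 0.0132 0.1098] [-1.1 -0.8 -0.1] [-0.05  0.07 -0.01] 14.0
False [0.525  0.0132 0.1088] [-0.6 -0.9  1.2] [-0.    0.09 -0.05] 14.3
False [0.525  0.0133 0.108 ] [-2.3  0.1  6.4] [0.07 0.28 0.03] 14.6
False [0.5252 0.0133 0.107 ] [-0.4 -1.   6.3] [ 0.01 -0.02  0.01] 14.9
False [0.5253 0.0133 0.106 ] [-0.8 -0.9  8.5] [-0.02 -0.05 -0.01] 15.2
False [0.5254 0.0133 0.1051] [-0.5 -1.   9. ] [-0.02 -0.08  0.03] 15.5
False [0.5248 0.0132 0.1035] [ 0.6  0.4 -3. ] [ 0.   -0.41  0.07] 15.8
False [0.5246 0.0132 0.1023] [  2.3   0.3 -12.2] [ 0.09 -0.66  0.04] 16.1
False [0.5247 0.0132 0.1016] [  0.7  -0.7 -10.3] [ 0.03 -0.3   0.06] 16.4
False [0.5249 0.0132 0.1009] [-0.8 -0.3 -3.7] [-0.03  0.16  0.01] 16.7
False [0.5251 0.0133 0.1   ] [-0.2 -0.8 -1.3] [-0.   -0.02  0.05] 17.0
False [0.5252 0.0132 0.099 ] [0.1 0.1 4.4] [-0.03 -0.09 -0.02] 17.3
False [0.5253 0.0132 0.0984] [-2.  -0.8 15.3] [-0.07  0.53  0.05] 17.6
```

It snapped past the catches at z≈0.104 and now bears on the seat at +15 N. Next: settle, tug up gradually to about 10 N, hold, then set it back down.

```bash
python3 - <<'E'
from h import *
import json
m=json.load(open('m.json')); xy=m['xy']; base=np.array(m['base'])
def fz(n=4,dt=.03):
    a=[]
    for _ in range(n): r.pause(dt); a.append(r.sense()['force'][2]-base[2])
    return np.mean(a)
r.pause(.3); print('pressed',fz())
z=r.sense()['tcp_pos'][2]
for i in range(50):
    f=fz(); s=r.sense(); print(round(z,4),round(s['tcp_pos'][2],4),round(f,1),round(s['clock'],2))
    if f<-9: break
    z+=.0005 if f>-4 else .00025 if f>-7 else .00012
    r.move_straight([*xy,z],v=.01)
    if r.sense()['clock']>40: break
print('hold',[round(fz(),1) for _ in range(7)])
E
```

```text
pressed 14.955797051198473
0.0984 0.0984 14.4 18.17
0.0989 0.0989 5.7 18.56
0.0994 0.0992 1.7 18.94
0.0999 0.0998 0.3 19.32
0.1004 0.1004 0.0 19.71
0.1009 0.1008 -2.4 20.09
0.1014 0.1013 -6.3 20.48
0.1016 0.1015 -8.8 20.86
0.1017 0.1017 -10.4 21.24
hold [np.float64(-10.4), np.float64(-10.6), np.float64(-10.0), np.float64(-10.5), np.float64(-10.5), np.float64(-10.5), np.float64(-10.5)]
```

The tug held at 10.4 N for about 0.9 s. Reseat, release, retreat, and check.

```bash
python3 - <<'E'
from h import *
import json
m=json.load(open('m.json')); xy=m['xy']; base=np.array(m['base'])
for z in (.1004,.0996,.0990):
    r.move_straight([*xy,z],v=.01); r.pause(.1); print(z,r.sense()['force'][2]-base[2])
claw.grip(.5); s=r.sense(); print(s['gripper_width'],s['gripper_force'],s['force'])
r.move_straight([*xy,.2],v=.1)
r.goto([xy[0]-.09,xy[1],.2],[np.pi,0,0]); r.pause(.3)
im,p=snap('wrist','w7.png'); s=r.sense(); print(s['clock'],s['force'],proj(p,[[*m['pc'][:2],.128],[*m['pc'][:2],.09]]))
for x in (0,): cv2.imwrite('pics/c7.png',im[:230,150:490,::-1])
E
```

```text
0.1004 -2.2998637779598057
0.0996 0.8983867089670117
0.099 3.7550334435463775
0.49889246200996074 0.0 [ 0.62178303 -0.25591961 -0.29466302]
25.9083 [-0.2978168  -0.6112749   0.12044236] [[317.13558922  91.28962601]
 [317.20293519  94.59848699]]
```

View pics/c7.png

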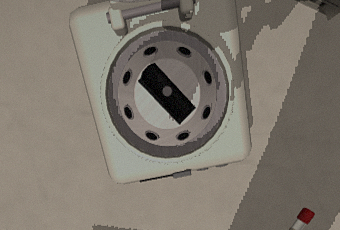

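The crop shows the rotor seated level in the chamber. Its bar dot is at (167,91), which is full-image (317,91) and matches the predicted home position. The gripper is clear.

```bash
python3 -c "
from plant import ticket
print(ticket.close_job())"
```

```text
the job is handed in; nothing more can be done
None
```

The round rotor is snapped home on the shaft; it held a test tug of about 10.4 N for about 0.9 s, was pressed back down and released, and the job is handed in (hand-in gave no verdict).

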